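# Make the spice grinder ready: cup in, cover over it, bayonet turned home

## Task

Make the spice grinder ready to run: stand the small steel grinding cup in the well on top of the motor base, lower the clear cover over it with the orange thumb tab at the white mark, then turn the cover clockwise until the tab has snapped past the spring catch and stands at the stop. The knob is for lifting only: let go of it before turning and push the thumb tab round instead. Leave the two spice shakers standing where they are.

Things in the scene. Friction and masses are not known exactly. Their poses are not given: they have to be found in the camera images.
- grinder_base: motor base of a spice grinder, fixed: round steel housing, 137 mm across, black deck 80 mm above its underside. Origin: centre of the underside, z up. Its front is its own -x, where a black nose reaches out to 98 mm from the axis. The cover, lowered with its tab over the white mark (240 deg, counter-clockwise from the base's +x), turns 60 deg clockwise to locked (tab at 180 deg, over the nose).
- well (a point): centre of the well's floor, on the base's axis, 82 mm above the base's underside (2 mm above the deck). The well is 58 mm wide inside a round collar (outside 74 mm) whose top is 10 mm above the well's floor. Three bayonet lugs round the collar at 60, 180 and 300 deg, 36 deg wide, reach out to radius 44 mm, their underside 6 mm and top 10 mm above the deck.
- white_mark (a point): white mark on the deck, 55 mm from the axis at 240 deg in the base's frame: the tab must point here, within 20 deg either way, while the cover is lowered; then the cover's lugs pass between the base's
- stop (a point): middle of the face of the stop, a black block on the nose, 24 mm high above the deck, 64 to 94 mm in front of the axis; the face is at y = +7.5 mm in the base's frame and looks to the base's -y, the side from which the tab comes. A locked tab has its flat side against it or up to 6 mm short of it.
- catch (a joint): spring catch on the nose: steel wedge, 64 to 82 mm in front of the axis, rising from y = -24 mm to 9 mm above the deck at its square face, y = -8 mm (base's frame). Value: m pressed down, 0 = up, at most 0.009. Its spring gives 2 N up, 8 N fully down. The tab's arm presses it down in passing (3 to 10 N on the tab), then is trapped between it and the stop.
- cover: clear hollow cover, 102 mm high, 0.27 kg, stands on its open rim. Origin: centre of the rim plane; z up the axis; the tab is on its own -x. Skirt 99 mm outside, 93 inside, 24 high; above it a dome 69 outside, 63 inside, 72 high. Three lugs in the rim, 36 deg wide, 4.5 mm high, reach in to radius 40 mm. Seated, the rim lies on the deck. Yaw = base yaw + 60 deg when lowered, = base yaw when locked.
- cover_knob: round orange knob on top of the cover, diameter 28 mm, 30 mm high; origin: centre of its lower end, on the axis, 72 mm above the cover's rim. For lifting only: it must not be held while the cover is turned.
- tab (a point): middle of the cover's orange thumb tab, 74 mm from the cover's axis and 30 mm above its rim. The tab is an upright plate along the radius, 63 to 85 mm from the axis, 10 mm thick, its top 48 mm above the rim; its foot is a flat arm 10 mm wide, underside 4 mm above the rim.
- cup: small steel grinding cup, open at the top, outside diameter 54 mm, wall 2.5 mm, 58 mm high, 0.15 kg, standing upright. Origin: centre of the underside. Seated, it stands on the well's floor.
- shaker_pepper: brown spice shaker with a grey cap, diameter 54 mm, 101 mm high; origin: centre of the underside; stands to one side behind the work
- shaker_salt: white spice shaker with a grey cap, diameter 54 mm, 86 mm high; origin: centre of the underside; stands to one side behind the work
Not all that is in view belongs to the job. Leave any purple or red look-alike of the cup alone.

How it is judged:
By the outcome, as a careful person would: the job done as asked, in the order asked, and still so for the second after the job is handed in, with the robot touching nothing.
It also fails if it takes over 67 s, if anything falls off the work surface, if the arm or the gripper's body presses on something with over 40 N, if the wrist force passes 120 N, or if a joint passes its speed limit or range.

## Robot

A 6-joint arm with a two-finger parallel gripper is mounted at the origin on a cart in front of the work surface, level with it; the furniture and walls round the work are solid. World frame = base frame: x ahead of the robot, y to its left, z up, the work surface at z = 0. Lengths are in mm, angles in rad, forces in N, time in s.
With the tool pointing down it reaches from about 325 to 775 mm from the base axis. Payload 5.5 kg.
Tool frame: the origin (TCP) lies on the centre line of the jaws, within the pads' length; the fingertips stand 19 mm ahead of it and the grasp point (between the pads) is the TCP; z points along the fingers, y is the direction in which the jaws open and shut (so a half turn about z gives the same grasp; the last joint's range is limited). The gripper opens to 88 mm and grips with 3 to 60 N. Pads are 20 mm wide; open, the fingers measure 115 mm over their backs; the gripper's body (75 mm by 178 mm) begins 61 mm behind the grasp point.
Start: joints at [1.109, 0.091, 1.231, -0, 1.82, -0.057], TCP at [236.307, 551.521, 241.631] pointing down, gripper open.
Joint ranges: [-2.87, 2.87], [-0.86, 2.18], [0.17, 2.46], [-1.51, 4.65], [0.06, 2.69], [-2.65, 2.65]. Speed limits (rad/s): [2.57, 2.57, 3.01, 3.14, 3.14, 3.14].

## Interface

Orientations are given as a 3x3 rotation matrix whose columns are the frame's x, y, z axes.
In Python, from cell import bot, vision, order gives the robot as it stands. The module is installed in compiled form; this text tells all that it offers.
- The arm moves only by the shell command python3 -m pendant 'ROWS' [FORCE]. ROWS is JSON, a list of rows, each an object with "xyz": the shift along the tool's x, y, z in cm, a list of three; "spin": the turn about the tool's z in rad; "jaw": the opening, from 0 (shut) to 1 (fully open). A call has 1 to 8 rows; each row is the pose to reach, as a shift and turn from the pose measured when the call began, along the tool's axes at that moment; what a row does not reach only later rows make up. A row lasts 1/8 s, in which the tool goes at most 62.5 mm and 10.7 degrees, less where a joint would pass 70% of its speed; a pose out of reach is approached as far as the arm can. A call with a gripper value outside its range is refused whole. The fingers move at their own pace and stop on an object; FORCE is the grip in N (left out, the last holds). Time passes only in rows, so rows that repeat a pose let the fingers close. It gives the time, the measured TCP pose, the force and the opening at its end, in the units of the state.
- bot.read_state(): the state, without advancing time (a new reading comes with each control period).
- vision.grab_frame(name): name is "scene" or "top" or "wrist"; returns a dict with "frame" (384x512x3 uint8, red, green, blue), "range_z" (384x512 float32, mm along the optical axis (not along the pixel's ray), 0 where there is no reading), "fx", "fy", "cx", "cy" (pixels), "dist" ([k1, k2, p1, p2, k3] as OpenCV has them; the pictures are not rectified), "eye" and "attitude" of the camera in the world. Camera axes: x right, y up, looking along -z (the intrinsics and any distortion apply to the point x, -y, -z); pixel columns grow to the right and rows downward; lengths in mm; the calibration is good to about 2 mm. A picture is of the moment at which its call begins.
- order.sign_off(): hands the job in, once; it reports no verdict.
The state is a dict: "t": time; "joint_positions": joint angles; "joint_vel": joint speeds; "joint_efforts": joint torques, N m; "ee_pos": TCP position; "eef_rot": TCP orientation; "force": force on the tool from outside, world axes, zero at the start; "wrist_torque": the same for the moment, N m; "opening": opening from 0.0 (shut) to 1.0 (fully open).
Only numpy, scipy, OpenCV 4.12 (cv2) and the standard library are available. Lean on these libraries where they do the work, as an engineer would, in place of code of your own. Each camera call takes 0.05 s, during which the arm holds its last target.

## Working session

There is one attempt and no reset: what is moved stays moved. The work goes in short steps, Python scripts to look and compute and a shell command to move; the robot and the scene stay as the last step left them, time stands still between calls to the robot, and variables do not carry over. Pictures are saved under pics/ and viewed, and the job is handed in when it is done.

```bash
mkdir -p pics; cat > h.py <<'E'
import numpy as np, cv2
from cell import bot, vision, order
def grab(n):
    f=vision.grab_frame(n); return f
def K(f): return np.array([[f['fx'],0,f['cx']],[0,f['fy'],f['cy']],[0,0,1.]])
def rays(f,uv):
    p=cv2.undistortPoints(np.array(uv,float).reshape(-1,1,2),K(f),np.array(f['dist'],float)).reshape(-1,2)
    d=np.c_[p[:,0],-p[:,1],-np.ones(len(p))]
    return d@np.array(f['attitude']).T
def plane(f,uv,z):
    d=rays(f,uv); e=np.array(f['eye']); s=(z-e[2])/d[:,2]
    return e+d*s[:,None]
def cloud(f,mask=None):
    Z=f['range_z']; m=Z>0
    if mask is not None: m&=mask>0
    v,u=np.nonzero(m); d=rays(f,np.c_[u,v]); 
    return np.array(f['eye'])+d*Z[v,u][:,None],np.c_[u,v]
def save(f,name): cv2.imwrite('pics/'+name,cv2.cvtColor(f['frame'],cv2.COLOR_RGB2BGR))
E
python3 - <<'E'
from h import *
import pickle
for n in ['scene','top','wrist']:
    f=grab(n); save(f,n+'0.png'); pickle.dump(f,open(n+'0.pkl','wb')); print(n,f['eye'],np.round(f['attitude'],3).tolist(),f['fx'],f['dist'])
s=bot.read_state(); print(s)
E
```

```text
scene [-151.13942458 -517.1346217   755.54551343] [[0.619, 0.478, -0.623], [-0.786, 0.394, -0.477], [0.017, 0.785, 0.619]] 443.3533251989788 [-0.09284157  0.          0.          0.          0.        ]
top [ 340.25971723  -17.35257429 1404.14011527] [[0.001, 0.991, -0.137], [-1.0, 0.002, 0.009], [0.009, 0.137, 0.99]] 472.21459442154605 [-0.10548497  0.          0.          0.          0.        ]
wrist [174.25133924 578.87020088 383.79752955] [[0.393, -0.89, -0.229], [0.919, 0.381, 0.099], [-0.001, -0.249, 0.968]] 281.97524817436914 [-0.05777171  0.          0.          0.          0.        ]
{'t': 0.15, 'joint_positions': array([ 1.10928005e+00,  9.17415468e-02,  1.23158738e+00, -2.93825515e-05,
        1.81982863e+00, -5.67270982e-02]), 'joint_vel': array([ 0.00014959, -0.0021664 , -0.00369102, -0.001354  , -0.00059557,
       -0.00077203]), 'joint_efforts': array([ 1.64677745e-03, -4.47052968e+01, -4.06902945e+01,  6.98495773e-02,
        2.76581675e-02, -6.76757986e-05]), 'ee_pos': array([236.2324913 , 551.32403637, 240.74566347]), 'eef_rot': array([[-9.19182581e-01,  3.93831096e-01, -6.71362933e-04],
       [ 3.93831663e-01,  9.19181496e-01, -1.41385831e-03],
       [ 6.02830173e-05, -1.56399791e-03, -9.99998775e-01]]), 'force': array([ 0.67943646, -0.10467408,  0.88016249]), 'wrist_torque': array([ 0.00744644, -0.04229357, -0.00419471]), 'opening': 1.003912950611895}
```

View pics/scene0.png

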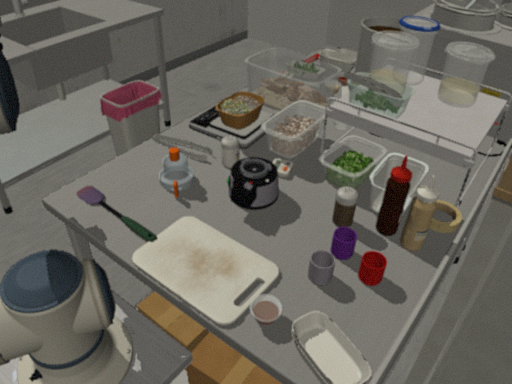

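View pics/top0.png

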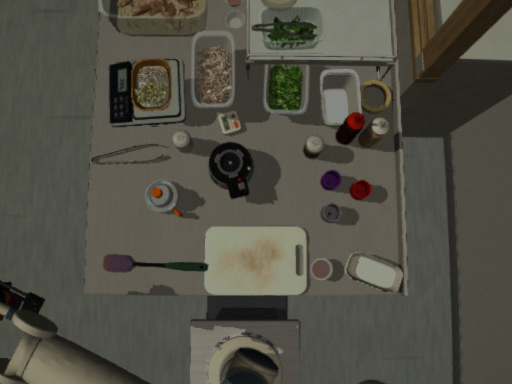

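View pics/wrist0.png

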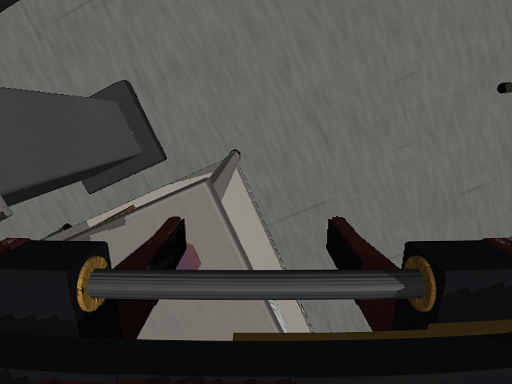

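The top view shows the cover at about (161,196) with its tab at (178,212), the grinder at (231,165) with its nose towards (238,187), and the grey cup at (331,213). The scene view agrees.

```bash
python3 - <<'E'
from h import *
import pickle
fs={n:pickle.load(open(n+'0.pkl','rb')) for n in ['scene','top']}
for n,f in fs.items():
    im=f['frame']; big=cv2.cvtColor(im,cv2.COLOR_RGB2BGR)
    def crop(c,r,name):
        x,y=c; cv2.imwrite('pics/'+name,cv2.resize(big[y-r:y+r,x-r:x+r],None,fx=480/(2*r),fy=480/(2*r),interpolation=cv2.INTER_CUBIC))
    if n=='top': crop((231,170),32,'t_base.png'); crop((165,200),32,'t_cov.png')
    else: crop((255,182),36,'s_base.png')
    P,uv=cloud(f)
    def near(c,r,zlo,zhi): 
        m=(np.hypot(P[:,0]-c[0],P[:,1]-c[1])<r)&(P[:,2]>zlo)&(P[:,2]<zhi); return P[m],uv[m]
    hsv=cv2.cvtColor(im,cv2.COLOR_RGB2HSV)
    om=cv2.inRange(hsv,(5,150,100),(20,255,255))
    k,l,st,ce=cv2.connectedComponentsWithStats(om)
    for i in range(1,k):
        if st[i,4]>8:
            pts,_=cloud(f,(l==i).astype(np.uint8)); print(n,'orange',ce[i].round(1),st[i],np.median(pts,0).round(1) if len(pts) else '', plane(f,[ce[i]],102).round(1),plane(f,[ce[i]],48).round(1))
    if n=='top':
        def med(u,v): 
            z=f['range_z'][v,u]; d=rays(f,[(u,v)]); return (np.array(f['eye'])+d[0]*z).round(1)
        for q in [(231,165),(238,187),(331,213),(161,196),(181,138),(314,146),(231,180),(300,220)]: print(q,med(*q))
E
```

```text
scene orange [260.6  99.8] [258  97   6   7  23] [896.2 244.9 102. ] [[894.9 245.1 102. ]] [[981.3 308.1  48. ]]
scene orange [237.3 115.4] [234 115   7   2  10] [755.5 227.4 108.5] [[767.1 237.1 102. ]] [[842.9 299.4  48. ]]
scene orange [173.5 153.4] [169 147  10  14 104] [505.9 243.3  98. ] [[499.6 236.  102. ]] [[553.4 298.2  48. ]]
scene orange [175.2 188.4] [174 181   4  16  45] [453.4 190.8  36.6] [[397.  124.4 102. ]] [[442.3 177.4  48. ]]
scene orange [210.2 337.6] [208 334   6   8  14] [ 371.3   14.3 -382.6] [[ 148.6 -212.1  102. ]] [[ 173.3 -186.9   48. ]]
scene orange [217.9 343.2] [213 337  11  12  29] [ 371.8  -15.2 -382.8] [[ 148.6 -229.2  102. ]] [[ 173.4 -205.4   48. ]]
scene orange [201.4 353.2] [192 340  20  32 142] [ 320.4    0.7 -382.6] [[ 117.5 -220.7  102. ]] [[ 139.7 -196.2   48. ]]
scene orange [214.9 348.5] [213 346   5   6  10] [ 354.4  -21.6 -384.5] [[ 137.9 -232.   102. ]] [[ 161.8 -208.4   48. ]]
scene orange [234.8 354.7] [231 351   9   9  26] [ 374.8  -78.6 -382.7] [[ 149.9 -264.7  102. ]] [[ 174.7 -243.9   48. ]]
scene orange [216.2 355.9] [211 353  1
[... 1901 characters left out ...]
]
top orange [152. 109.] [148 109   9   1   9] [749.4 266.4 109.4] [[751.8 268.  102. ]] [[768.8 279.8  48. ]]
top orange [235.5 124. ] [234 121   4   7  20] [729.2  30.7  21.4] [[707.2  27.8 102. ]] [[722.4  29.7  48. ]]
top orange [155.6 191.8] [151 188  10   9  70] [511.9 249.  101.3] [[512.1 249.4 102. ]] [[519.2 260.5  48. ]]
top orange [176.3 212.1] [174 208   6   8  26] [460.6 199.3  46.6] [[455.7 189.9 102. ]] [[460.5 198.5  48. ]]
(231, 165) [591.6  40.2  85.7]
(238, 187) [529.1  20.1  82. ]
(331, 213) [ 461.8 -254.3   12.2]
(161, 196) [503.8 239.2  74.6]
(181, 138) [668.6 183.5  92.1]
(314, 146) [ 645.  -195.2   97.9]
(231, 180) [548.7  39.9  84.4]
(300, 220) [ 441.7 -162.7    2.7]
```

```bash
python3 - <<'E'
import cv2,numpy as np
a=[cv2.imread('pics/'+n) for n in ['t_base.png','t_cov.png']]
cv2.imwrite('pics/tt.png',cv2.resize(np.hstack(a),(800,400)))
E
```

```text
(no output)
```

View pics/tt.png

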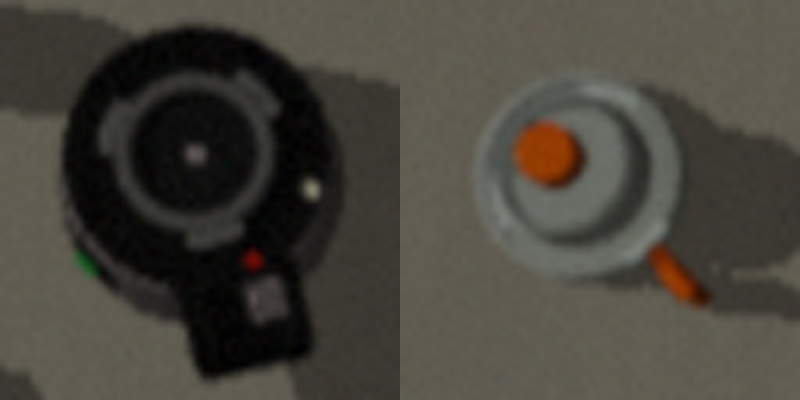

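View pics/s_base.png

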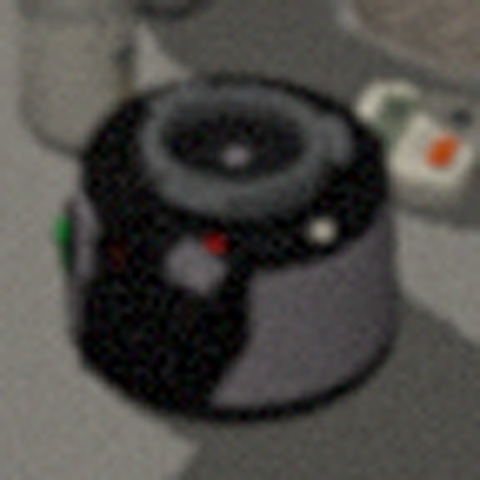

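```bash
python3 - <<'E'
from h import *
import pickle
from scipy.optimize import least_squares
f=pickle.load(open('top0.pkl','rb')); g=pickle.load(open('scene0.pkl','rb'))
s=.16
w=plane(f,[(199+195*s-.4,138+154*s-.4)],82)[0]; m=plane(f,[(199+311*s-.4,138+188*s-.4)],80)[0]
print('well',w.round(1),'mark',m.round(1)); d=m-w; print(np.hypot(*d[:2]),np.degrees(np.arctan2(d[1],d[0]))-240)
s=72/480
x0,y0=255-36,182-36
w2=plane(g,[(x0+233*s-.4,y0+155*s-.4)],82)[0]; m2=plane(g,[(x0+322*s-.4,y0+230*s-.4)],80)[0]
print('scene well',w2.round(1),'mark',m2.round(1)); d=m2-w2; print(np.hypot(*d[:2]),np.degrees(np.arctan2(d[1],d[0]))-240)
for n,F in(('top',f),('scene',g)):
    P,uv=cloud(F)
    q=P[(np.hypot(P[:,0]-590,P[:,1]-40)<110)&(P[:,2]>70)&(P[:,2]<100)]
    # nose points
    r=np.hypot(q[:,0]-w[0],q[:,1]-w[1]); nn=q[(r>75)&(r<100)]
    print(n,'deck med z',np.median(q[:,2]),len(q),'nose mean',nn.mean(0).round(1), 'mid extents',(q[:,0].max()).round(1),q[:,1].min().round(1),q[:,1].max().round(1))
    dd=nn.mean(0)-w; print('nose ang-180',np.degrees(np.arctan2(dd[1],dd[0]))%360-180)
    # collar
    # cup
    q=P[(np.hypot(P[:,0]-462,P[:,1]+254)<45)&(P[:,2]>50)&(P[:,2]<70)]
    fit=least_squares(lambda p:np.hypot(q[:,0]-p[0],q[:,1]-p[1])-25.7,[462,-254],loss='soft_l1').x
    print('cup',fit.round(1),len(q),np.median(q[:,2]))
    for c in((668,183),(645,-195)):
        q=P[(np.hypot(P[:,0]-c[0],P[:,1]-c[1])<45)&(P[:,2]>75)]; print('shaker',np.median(q,0).round(1))
    q=P[(np.hypot(P[:,0]-512,P[:,1]-249)<16)&(P[:,2]>92)]; print('knob',q.mean(0).round(1))
P,uv=cloud(f); q=P[(np.hypot(P[:,0]-512,P[:,1]-249)<52)&(P[:,2]>60)&(P[:,2]<80)]; print('dome',len(q),q.mean(0).round(1))
s_=bot.read_state(); R=s_['eef_rot']; w_=grab('wrist'); 
print('cam in tool',R.T@(np.array(w_['eye'])-s_['ee_pos']), (R.T@np.array(w_['attitude'])).round(3).tolist())
E
```

```text
well [600.3  43.9  82. ] mark [585.1  -9.   80. ]
55.083500757470134 -346.0750157369679
scene well [601.4  46.   82. ] mark [586.6  -8.2  80. ]
56.23793335011794 -345.26892337178356
top deck med z 81.1194728627836 1673 nose mean [518.   16.3  80.2] mid extents 660.0 -16.6 103.7
nose ang-180 18.53364248454642
cup [ 462.4 -249.5] 62 56.788833528544956
shaker [668.6 184.9  83.4]
shaker [ 650.  -197.9   97.1]
knob [511.7 249.  101.4]
scene deck med z 80.33779576458346 1338 nose mean [517.4  15.2  80.4] mid extents 664.4 -19.6 105.7
nose ang-180 19.08453555550713
cup [ 461.3 -248.5] 192 56.14578401742608
shaker [663.9 179.1  82.4]
shaker [ 641. -203.   95.]
knob [509.  245.5  99.3]
dome 364 [510.6 247.6  71.3]
cam in tool [  67.82913609    0.68802739 -143.18799181] [[0.0, 0.968, 0.249], [1.0, -0.0, -0.001], [-0.001, 0.249, -0.968]]
```

```bash
cat >> h.py <<'E'
def to(x,y,z,yang=None):
    "tool shift in cm to world target, spin so tool y at world angle yang(deg)"
    s=bot.read_state(); R=s['eef_rot']; d=R.T@(np.array([x,y,z])-s['ee_pos'])/10
    cur=np.degrees(np.arctan2(R[1,1],R[0,1])); sp=None if yang is None else round(float(np.radians(-((yang-cur+180)%360-180))),3)
    print('to',d.round(2).tolist(),'spin',sp,'cur ang',round(cur,1))
E
python3 -m pendant '[{"xyz":[-50.7,-33.4,-1],"spin":0,"jaw":1},{"xyz":[-50.7,-33.4,-1],"spin":0,"jaw":1},{"xyz":[-50.7,-33.4,-1],"spin":0,"jaw":1},{"xyz":[-50.7,-33.4,-1],"spin":0,"jaw":1},{"xyz":[-50.7,-33.4,-1],"spin":0,"jaw":1},{"xyz":[-50.7,-33.4,-1],"spin":0,"jaw":1},{"xyz":[-50.7,-33.4,-1],"spin":0,"jaw":1},{"xyz":[-50.7,-33.4,-1],"spin":0,"jaw":1}]'
python3 -c "
from h import *
to(570,44,250)"
```

```text
t: 1.2
ee_pos: [512.4, 132.4, 249.6]
eef_rot: [[-0.919, 0.394, -0.0], [0.394, 0.919, -0.001], [-0.0, -0.001, -1.0]]
force: [1.2, 0.6, 1.4]
opening: 1.0
to [-8.77, -5.85, -0.03] spin None cur ang 66.8
```

```bash

python3 -m pendant '[{"xyz":[-8.8,-5.9,0],"spin":0,"jaw":1},{"xyz":[-8.8,-5.9,0],"spin":0,"jaw":1},{"xyz":[-8.8,-5.9,0],"spin":0,"jaw":1},{"xyz":[-8.8,-5.9,0],"spin":0,"jaw":1}]'
python3 -c "
from h import *
import pickle
f=grab('wrist'); save(f,'w1.png'); pickle.dump(f,open('w1.pkl','wb')); print(bot.read_state()['ee_pos'])"
```

```text
t: 1.7
ee_pos: [569.8, 43.8, 249.5]
eef_rot: [[-0.919, 0.394, -0.001], [0.394, 0.919, -0.0], [0.001, -0.001, -1.0]]
force: [-0.2, 0.9, -0.4]
opening: 1.001
[569.66034017  44.31862657 249.67418327]
```

View pics/w1.png

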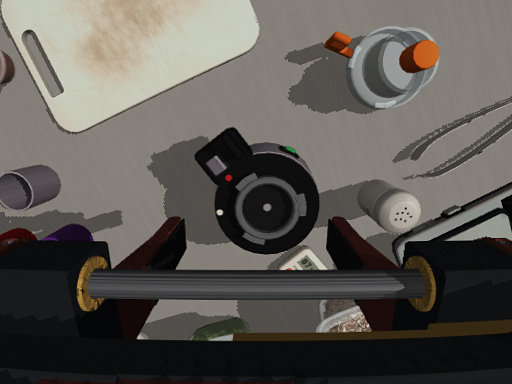

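The wrist view shows the well's pin at (267,207), the white mark at (220,212), the cover's knob at (419,55) and its tab at (338,43).

```bash
python3 - <<'E'
from h import *
import pickle
f=pickle.load(open('w1.pkl','rb')); im=f['frame']
b=cv2.cvtColor(im,cv2.COLOR_RGB2BGR); cv2.imwrite('pics/w1c.png',cv2.resize(b[120:260,180:330],None,fx=4,fy=4,interpolation=cv2.INTER_CUBIC))
g=im.min(2)
def cen(m,u0,u1,v0,v1):
    q=np.zeros_like(m,dtype=np.uint8); q[v0:v1,u0:u1]=m[v0:v1,u0:u1]; v,u=np.nonzero(q); return (u.mean(),v.mean()),len(u)
mk=cen(g>140,212,228,204,220); pin=cen(g>90,258,276,198,216); print(mk,pin)
m=plane(f,[mk[0]],80)[0]; w=plane(f,[pin[0]],84)[0]; d=m-w
print('mark',m.round(1),'pin',w.round(1),np.hypot(*d[:2]),np.degrees(np.arctan2(d[1],d[0]))%360-240)
# deck outline: range points at z 75..95
P,uv=cloud(f); r=np.hypot(P[:,0]-600,P[:,1]-44)
k=(r<110)&(P[:,2]>74)&(P[:,2]<86); q=P[k]
from scipy.optimize import least_squares
mm=np.zeros(im.shape[:2],np.uint8); mm[uv[k][:,1],uv[k][:,0]]=255
mm=cv2.morphologyEx(mm,cv2.MORPH_CLOSE,np.ones((9,9)))
c=max(cv2.findContours(mm,cv2.RETR_EXTERNAL,cv2.CHAIN_APPROX_NONE)[0],key=cv2.contourArea)[:,0]
C=plane(f,c,80)[:,:2]; a=np.degrees(np.arctan2(C[:,1]-44,C[:,0]-600))%360; R_=np.hypot(C[:,0]-600,C[:,1]-44)
mid=C[(a<160)|(a>235)]
fit=least_squares(lambda p:np.hypot(mid[:,0]-p[0],mid[:,1]-p[1])-p[2],[600,44,68],loss='soft_l1').x; print('deck circle',fit.round(1))
ns=C[np.hypot(C[:,0]-fit[0],C[:,1]-fit[1])>80]; 
nm=q[np.hypot(q[:,0]-fit[0],q[:,1]-fit[1])>78]; dd=nm.mean(0)[:2]-fit[:2]; print('nose',np.degrees(np.arctan2(dd[1],dd[0]))%360-180, len(nm))
# collar via range z 88..95
k=(r<60)&(P[:,2]>87.5)&(P[:,2]<100); q=P[k]; rr=np.hypot(q[:,0]-w[0],q[:,1]-w[1]); print('collar',q.mean(0),len(q),q[:,2].mean())
# cover
h=cv2.cvtColor(im,cv2.COLOR_RGB2HSV); om=cv2.inRange(h,(4,150,100),(20,255,255)); n,l,st,ce=cv2.connectedComponentsWithStats(om)
for i in range(1,n):
    if st[i,4]>30: print(ce[i],st[i], cloud(f,(l==i)*1)[0][:,:].max(0).round(1), np.median(cloud(f,(l==i)*1)[0],0).round(1))
for lab,c0,zz in(('knob',(512,249),102),('tab',(460,198),48)):
    q=P[(np.hypot(P[:,0]-c0[0],P[:,1]-c0[1])<18)&(abs(P[:,2]-zz)<4)]; print(lab,q.mean(0),len(q))
q=P[(np.hypot(P[:,0]-462,P[:,1]+249)<45)&(P[:,2]>53)&(P[:,2]<65)]
print('cup',len(q),least_squares(lambda p:np.hypot(q[:,0]-p[0],q[:,1]-p[1])-25.7,[462,-250],loss='soft_l1').x, q[:,2].mean())
to(462,-249,200); to(462,-249,40)
E
```

```text
((np.float64(219.4), np.float64(211.96)), 25) ((np.float64(266.83720930232556), np.float64(206.8139534883721)), 43)
mark [586.2  -8.7  80. ] pin [601.  45.  84.] 55.617530585721504 14.61057236891341
deck circle [600.6  44.5  60.6]
nose 18.724394203057244 713
collar [599.54378009  44.93417967  90.99717659] 1737 90.99717659328799
[342.20454545  37.49242424] [334  32  17  13 132] [470.1 205.5  50. ] [461.  197.6  47.6]
[425.40986395  53.80272109] [413  40  26  29 588] [526.1 329.6 104.5] [512.7 249.2 102.2]
[346.7721519   51.41772152] [340  47  13  10  79] [480.7 216.5  18. ] [473.6 210.3  12.2]
[ 98.68085106 262.18085106] [ 92 257  15  11  94] [528.4  16.5 325. ] [525.7  15.1 321.6]
[ 84.4764268  287.82630273] [ 77 261  20  50 403] [536.5  16.5 333.6] [528.1  13.7 329.8]
[432.77922078 289.15584416] [431 274   4  30  77] [567.8  98.3 333.1] [563.2  96.4 331.4]
knob [512.8619292  248.19532416 101.95659535] 650
tab [461.28189219 196.45589943  47.21435543] 168
cup 336 [ 462.70746006 -247.43312607] 56.34408633469709
to [-1.63, -31.2, 4.99] spin None cur ang 66.9
to [-1.64, -31.19, 20.99] spin None cur ang 66.9
```

View pics/w1c.png

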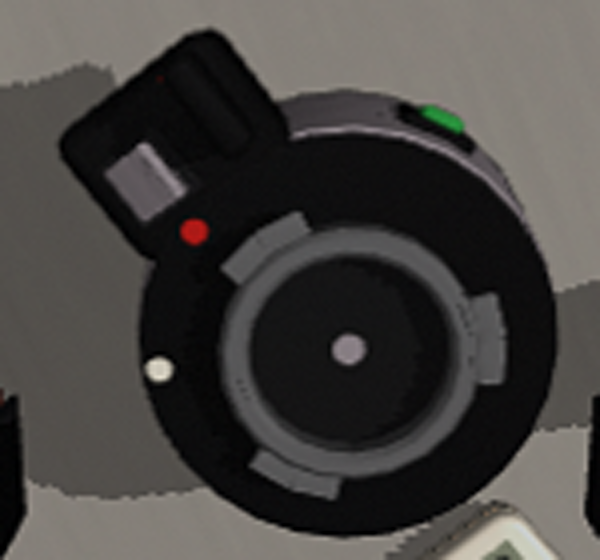

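```bash

python3 -m pendant '[{"xyz":[-1.6,-31.2,5],"spin":0,"jaw":1},{"xyz":[-1.6,-31.2,5],"spin":0,"jaw":1},{"xyz":[-1.6,-31.2,5],"spin":0,"jaw":1},{"xyz":[-1.6,-31.2,5],"spin":0,"jaw":1},{"xyz":[-1.6,-31.2,5],"spin":0,"jaw":1},{"xyz":[-1.6,-31.2,5],"spin":0,"jaw":1},{"xyz":[-1.6,-31.2,5],"spin":0,"jaw":1},{"xyz":[-1.6,-31.2,5],"spin":0,"jaw":1}]'
python3 -c "
from h import *
import pickle
from scipy.optimize import least_squares
f=grab('wrist'); save(f,'w2.png'); pickle.dump(f,open('w2.pkl','wb'))
P,uv=cloud(f)
q=P[(np.hypot(P[:,0]-462,P[:,1]+249)<45)&(P[:,2]>54)&(P[:,2]<65)]
c=least_squares(lambda p:np.hypot(q[:,0]-p[0],q[:,1]-p[1])-25.7,[462,-250],loss='soft_l1').x;print('cup',len(q),c,q[:,2].mean())
to(c[0],c[1],40)
"
```

```text
t: 2.75
ee_pos: [462.6, -247.2, 200.5]
eef_rot: [[-0.921, 0.391, 0.001], [0.391, 0.921, -0.001], [-0.001, -0.0, -1.0]]
force: [0.2, 0.8, -0.4]
opening: 1.0
cup 426 [ 461.783201   -248.70437151] 57.509122197942965
to [0.03, -0.16, 16.05] spin None cur ang 67.0
```

View pics/w2.png

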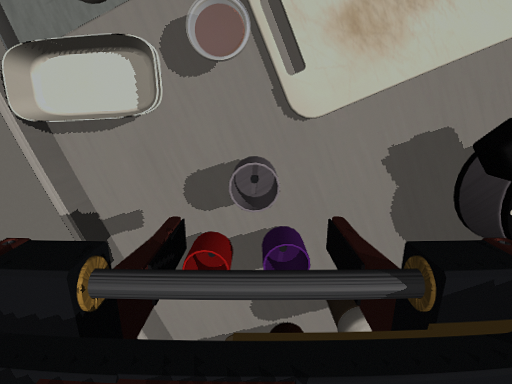

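The cup sits at (254,184), between the jaws, with the red and purple look-alikes clear behind it. I'll descend and grip.

```bash

python3 -m pendant '[{"xyz":[0,-0.1,6],"spin":0,"jaw":1},{"xyz":[0,-0.1,12],"spin":0,"jaw":1},{"xyz":[0,-0.1,16],"spin":0,"jaw":1},{"xyz":[0,-0.1,16],"spin":0,"jaw":1},{"xyz":[0,-0.1,16],"spin":0,"jaw":0.3},{"xyz":[0,-0.1,16],"spin":0,"jaw":0.3},{"xyz":[0,-0.1,16],"spin":0,"jaw":0.3},{"xyz":[0,-0.1,16],"spin":0,"jaw":0.3}]' 20
python3 -m pendant '[{"xyz":[0,0,0],"spin":0,"jaw":0.3},{"xyz":[0,0,0],"spin":0,"jaw":0.3}]'
```

```text
t: 3.8
ee_pos: [462.8, -248.8, 41.8]
eef_rot: [[-0.921, 0.39, 0.002], [0.39, 0.921, -0.002], [-0.003, -0.001, -1.0]]
force: [-0.1, -0.4, 2.3]
opening: 0.615
t: 4.05
ee_pos: [462.8, -248.8, 41.9]
eef_rot: [[-0.921, 0.391, 0.002], [0.391, 0.921, -0.002], [-0.003, -0.001, -1.0]]
force: [-0.5, -0.1, 1.1]
opening: 0.619
```

```bash

python3 -m pendant '[{"xyz":[0,0,-5],"spin":0,"jaw":0.3},{"xyz":[0,0,-10],"spin":0,"jaw":0.3},{"xyz":[0,0,-15],"spin":0,"jaw":0.3},{"xyz":[0,0,-18],"spin":0,"jaw":0.3},{"xyz":[0,0,-18],"spin":0,"jaw":0.3}]'
python3 -c "
from h import *
to(600.8,45,220)"
```

```text
t: 4.68
ee_pos: [463.2, -248.9, 224.2]
eef_rot: [[-0.921, 0.391, 0.006], [0.391, 0.921, -0.004], [-0.007, -0.002, -1.0]]
force: [0.4, 0.1, -1.8]
opening: 0.621
to [-1.18, 32.43, 0.38] spin None cur ang 67.0
```

```bash

python3 -m pendant '[{"xyz":[-0.2,5,0],"spin":0,"jaw":0.3},{"xyz":[-0.4,10,0],"spin":0,"jaw":0.3},{"xyz":[-0.6,15,0],"spin":0,"jaw":0.3},{"xyz":[-0.8,20,0.2],"spin":0,"jaw":0.3},{"xyz":[-1,25,0.3],"spin":0,"jaw":0.3},{"xyz":[-1.2,30,0.4],"spin":0,"jaw":0.3},{"xyz":[-1.2,32.4,0.4],"spin":0,"jaw":0.3},{"xyz":[-1.2,32.4,0.4],"spin":0,"jaw":0.3}]'
python3 -c "
from h import *
import pickle
to(600.8,45,220)
f=grab('wrist'); save(f,'w3.png'); pickle.dump(f,open('w3.pkl','wb'))
f=grab('scene'); save(f,'s3.png')
"
```

```text
t: 5.68
ee_pos: [600.5, 45.6, 217.4]
eef_rot: [[-0.921, 0.389, 0.002], [0.389, 0.921, -0.005], [-0.004, -0.003, -1.0]]
force: [-0.1, -0.7, -1.6]
opening: 0.62
to [-0.05, -0.05, -0.26] spin None cur ang 67.1
```

View pics/w3.png

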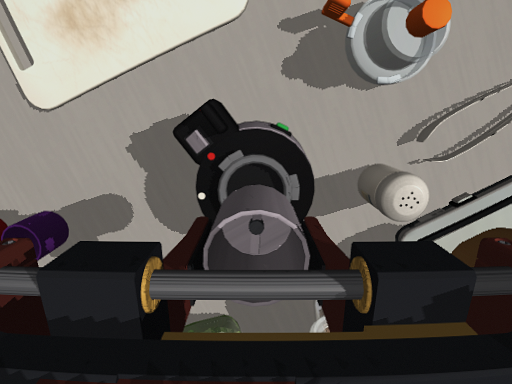

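View pics/s3.png

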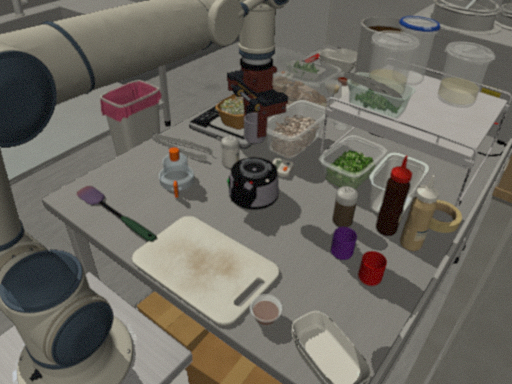

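The wrist view shows the cup held with its rim centred near (256,235), directly in line with the well behind it.

```bash

python3 -c "
from h import *
import pickle
from scipy.optimize import least_squares
f=pickle.load(open('w3.pkl','rb'));P,uv=cloud(f)
m=(np.hypot(P[:,0]-600,P[:,1]-45)<40)
print(np.histogram(P[m,2],bins=range(70,260,8)))
q=P[m&(P[:,2]>227)&(P[:,2]<240)]
for i in range(3):
  c=least_squares(lambda p:np.hypot(q[:,0]-p[0],q[:,1]-p[1])-25.7,[600,45],loss='soft_l1').x;print('cup',len(q),c,q[:,2].mean(), q.min(0),q.max(0))
  q=q[abs(np.hypot(q[:,0]-c[0],q[:,1]-c[1])-25.7)<2.5]
im=f['frame'].min(2)
q=np.nonzero(im[190:205,194:210]>140); mk=plane(f,[(194+q[1].mean(),190+q[0].mean())],80)[0]; print('mark',mk)
# collar arc range
q=P[(np.hypot(P[:,0]-600,P[:,1]-45)<50)&(P[:,2]>88.5)&(P[:,2]<96)]; print(len(q))
print(bot.read_state()['ee_pos'])
"
```

```text
(array([   0, 1458, 1218,    1,    0,    0,    0,    0,    0,    0,    0,
          0,    0, 1798,  970,  823,  869,  818,  818,  870, 1766,  527,
        556]), array([ 70,  78,  86,  94, 102, 110, 118, 126, 134, 142, 150, 158, 166,
       174, 182, 190, 198, 206, 214, 222, 230, 238, 246, 254]))
cup 2249 [599.82745686  46.78124015] 232.96204045588388 [573.42348485  15.56663317 227.00339356] [627.22819876  84.71475867 239.93815641]
cup 1754 [600.08024574  46.68569991] 232.6584465399821 [573.42348485  18.98133209 227.00339356] [627.22819876  74.77189846 239.91363883]
cup 1747 [600.08448899  46.68644147] 232.65238837411252 [573.42348485  18.98133209 227.00339356] [627.22819876  74.64586387 239.91363883]
mark [586.07248874  -9.07724313  80.        ]
1378
[600.36134649  43.66743893 218.70519137]
```

```bash

python3 -m pendant '[{"xyz":[-0.08,-0.07,3],"spin":0,"jaw":0.3},{"xyz":[-0.08,-0.07,6],"spin":0,"jaw":0.3},{"xyz":[-0.08,-0.07,7.8],"spin":0,"jaw":0.3},{"xyz":[-0.08,-0.07,7.8],"spin":0,"jaw":0.3},{"xyz":[-0.08,-0.07,7.8],"spin":0,"jaw":0.3}]'
python3 -c "
from h import *
import pickle
for i in range(3):
  print(bot.read_state()['ee_pos'])
  f=grab('wrist')
save(f,'w4.png'); pickle.dump(f,open('w4.pkl','wb'))
f=grab('scene');b=cv2.cvtColor(f['frame'],cv2.COLOR_RGB2BGR)
cv2.imwrite('pics/s4.png',cv2.resize(b[130:220,200:310],None,fx=6,fy=6,interpolation=cv2.INTER_CUBIC))
"
```

```text
t: 6.4
ee_pos: [601.7, 41.9, 142.3]
eef_rot: [[-0.92, 0.392, 0.006], [0.392, 0.92, -0.005], [-0.008, -0.002, -1.0]]
force: [0.4, -0.2, -1.1]
opening: 0.618
[601.67456742  41.86880082 142.29577569]
[601.864675    42.03644736 142.60063097]
[601.89272148  42.1923307  142.59260295]
```

View pics/w4.png

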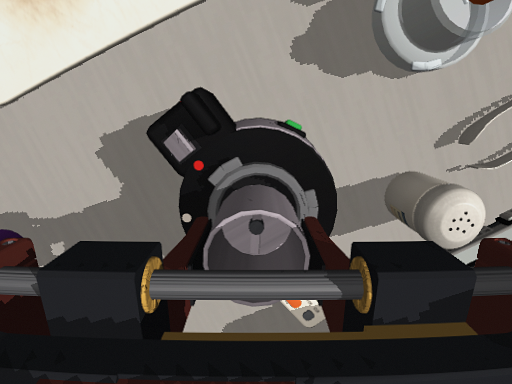

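View pics/s4.png

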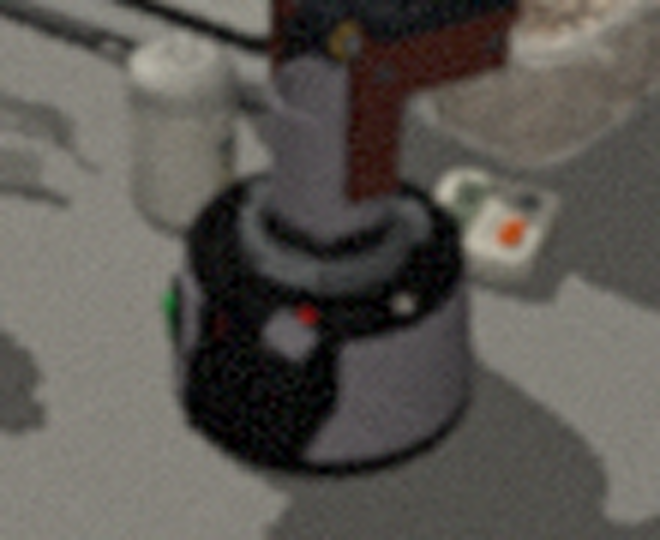

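```bash
cat > rel.py <<'E'
from h import *
import pickle,sys
from scipy.optimize import least_squares
def rel(f):
    P,uv=cloud(f); s=bot.read_state(); e=s['ee_pos']
    m=(np.hypot(P[:,0]-e[0],P[:,1]-e[1])<36)
    zr=e[2]+15.5
    q=P[m&(abs(P[:,2]-zr)<2.5)]
    for i in range(3):
        c=least_squares(lambda p:np.hypot(q[:,0]-p[0],q[:,1]-p[1])-25.7,e[:2],loss='soft_l1').x
        q=q[abs(np.hypot(q[:,0]-c[0],q[:,1]-c[1])-25.7)<2]
    # pure inner-wall deep points radius 24.5
    w=P[m&(P[:,2]<zr-6)&(P[:,2]>zr-40)]
    print('rim',c.round(2),len(q),'tcp',e.round(1))
    # deck/housing: collar points (z 88.5..95) outside radius fit: lugs+collar; use outer boundary of collar by histogram
    im=f['frame'].min(2)
    print('mark?'); 
    q=P[(np.hypot(P[:,0]-601,P[:,1]-45)<52)&(P[:,2]>88.5)&(P[:,2]<94)]
    # radial ratio: fit circle to outer edge of non-lug collar r=37
    a=np.degrees(np.arctan2(q[:,1]-45,q[:,0]-601)-np.radians(14.6))%360
    r=np.hypot(q[:,0]-601,q[:,1]-45)
    E=[]
    for k in range(0,360,4):
        t=(a>=k)&(a<k+4)
        if t.sum()>6: E.append((k+2,r[t].max().round(1),r[t].min().round(1),int(t.sum())))
    print(E)
if __name__=='__main__': rel(pickle.load(open(sys.argv[1],'rb')))
E
python3 rel.py w4.pkl
```

```text
rim [601.57  43.23] 1372 tcp [601.7  42.3 142.1]
mark?
[(42, np.float64(31.4), np.float64(29.6), 7), (46, np.float64(33.3), np.float64(28.6), 18), (50, np.float64(43.5), np.float64(28.5), 60), (54, np.float64(43.2), np.float64(28.4), 69), (58, np.float64(43.3), np.float64(28.4), 68), (62, np.float64(43.7), np.float64(28.2), 68), (66, np.float64(43.2), np.float64(28.2), 72), (70, np.float64(43.3), np.float64(28.1), 69), (74, np.float64(43.4), np.float64(28.2), 72), (78, np.float64(43.2), np.float64(28.2), 54), (82, np.float64(36.1), np.float64(28.2), 32), (86, np.float64(35.9), np.float64(28.1), 37), (90, np.float64(35.6), np.float64(27.9), 33), (94, np.float64(35.8), np.float64(28.3), 34), (98, np.float64(36.2), np.float64(28.2), 36), (102, np.float64(35.9), np.float64(28.4), 35), (106, np.float64(35.7), np.float64(28.1), 35), (110, np.float64(35.9), np.float64(28.3), 37), (114, np.float64(36.3), np.float64(28.1), 37), (118, np.float64(36.1), np.float64(28.1), 37), (122, np.float64(36.1), np.float64(28.2), 37), (126, np.float64(36.2), np.float64(28.3), 37), (130, np.float64(36.3), np
[... 681 characters left out ...]
90, np.float64(43.3), np.float64(28.7), 73), (194, np.float64(43.7), np.float64(28.9), 73), (198, np.float64(43.8), np.float64(29.1), 59), (202, np.float64(36.9), np.float64(29.2), 32), (206, np.float64(36.8), np.float64(29.1), 35), (210, np.float64(36.3), np.float64(29.2), 31), (214, np.float64(36.6), np.float64(29.3), 30), (218, np.float64(36.4), np.float64(29.2), 31), (222, np.float64(36.2), np.float64(29.4), 30), (226, np.float64(36.6), np.float64(29.3), 34), (230, np.float64(36.4), np.float64(29.8), 27), (234, np.float64(36.6), np.float64(30.5), 24), (238, np.float64(36.5), np.float64(31.4), 20), (242, np.float64(34.1), np.float64(32.5), 8), (246, np.float64(35.0), np.float64(33.0), 7)]
```

```bash

python3 -m pendant '[{"xyz":[0.15,0.1,0],"spin":0,"jaw":0.3},{"xyz":[0.15,0.1,0],"spin":0,"jaw":0.3},{"xyz":[0.15,0.1,0.4],"spin":0,"jaw":0.3},{"xyz":[0.15,0.1,0.4],"spin":0,"jaw":0.3}]'
python3 -c "
from h import *
import pickle
f=grab('wrist');pickle.dump(f,open('w5.pkl','wb'))
";python3 rel.py w5.pkl|head -1
```

```text
t: 7.1
ee_pos: [600.5, 43.8, 137.3]
eef_rot: [[-0.92, 0.391, 0.005], [0.391, 0.92, -0.005], [-0.007, -0.003, -1.0]]
force: [-0.2, -0.4, -3.1]
opening: 0.622
rim [600.21  44.81] 1341 tcp [600.5  43.8 137.6]
```

```bash

python3 -m pendant '[{"xyz":[0,0,0.4],"spin":0,"jaw":0.3},{"xyz":[0,0,0.8],"spin":0,"jaw":0.3},{"xyz":[0,0,1.1],"spin":0,"jaw":0.3},{"xyz":[0,0,1.1],"spin":0,"jaw":0.3}]'
```

```text
t: 7.65
ee_pos: [600.4, 43.8, 126.1]
eef_rot: [[-0.92, 0.391, 0.005], [0.391, 0.92, -0.005], [-0.006, -0.003, -1.0]]
force: [-0.4, 0.1, -1.8]
opening: 0.619
```

```bash

python3 -m pendant '[{"xyz":[0,0,0.1],"spin":0,"jaw":0.3},{"xyz":[0,0,0.2],"spin":0,"jaw":0.3},{"xyz":[0,0,0.2],"spin":0,"jaw":0.3}]'
```

```text
t: 8.02
ee_pos: [600.4, 43.7, 124.1]
eef_rot: [[-0.92, 0.391, 0.005], [0.391, 0.92, -0.005], [-0.007, -0.003, -1.0]]
force: [-0.1, -0.7, -0.7]
opening: 0.617
```

```bash

python3 -m pendant '[{"xyz":[0,0,0.1],"spin":0,"jaw":0.3},{"xyz":[0,0,0.15],"spin":0,"jaw":0.3},{"xyz":[0,0,0.15],"spin":0,"jaw":0.3}]'
```

```text
t: 8.4
ee_pos: [600.6, 43.6, 123.8]
eef_rot: [[-0.92, 0.391, 0.006], [0.391, 0.92, -0.005], [-0.008, -0.003, -1.0]]
force: [-2.4, -1.6, 5.6]
opening: 0.618
```

Contact at 5.6 N, so the cup is on the well's floor. Releasing.

```bash

python3 -m pendant '[{"xyz":[0,0,0],"spin":0,"jaw":0.75},{"xyz":[0,0,0],"spin":0,"jaw":1},{"xyz":[0,0,0],"spin":0,"jaw":1},{"xyz":[0,0,-3],"spin":0,"jaw":1},{"xyz":[0,0,-8],"spin":0,"jaw":1},{"xyz":[0,0,-13],"spin":0,"jaw":1},{"xyz":[0,0,-13],"spin":0,"jaw":1}]'
python3 -c "
from h import *
import pickle
from scipy.optimize import least_squares
f=grab('wrist'); save(f,'w6.png'); pickle.dump(f,open('w6.pkl','wb'))
P,uv=cloud(f);q=P[(np.hypot(P[:,0]-600,P[:,1]-45)<36)&(P[:,2]>130)&(P[:,2]<150)]
print(len(q),q[:,2].mean(),np.percentile(q[:,2],[5,50,95]));q=q[q[:,2]>137]
print(least_squares(lambda p:np.hypot(q[:,0]-p[0],q[:,1]-p[1])-25.7,[600,45],loss='soft_l1').x, q.min(0),q.max(0))
q=P[(np.hypot(P[:,0]-512.5,P[:,1]-249)<18)&(abs(P[:,2]-102)<4)]; print('knob',q.mean(0),len(q))
q=P[(np.hypot(P[:,0]-461,P[:,1]-197)<18)&(abs(P[:,2]-48)<4)]; print('tab',q.mean(0),len(q))
to(512.3,249,250)
"
```

```text
t: 9.28
ee_pos: [601.3, 44.4, 259.7]
eef_rot: [[-0.92, 0.391, 0.015], [0.391, 0.92, -0.005], [-0.016, 0.001, -1.0]]
force: [-0.2, -0.3, -0.6]
opening: 1.002
672 137.8748094072757 [131.14912214 139.31823935 140.90161208]
[599.99180233  44.42440542] [573.69772388  17.78132282 137.02846453] [626.63353105  71.0454704  142.4416533 ]
knob [513.08338927 248.34743857 101.94237531] 664
tab [461.43425149 196.56619949  47.37477088] 171
to [16.14, 15.38, 0.43] spin None cur ang 67.0
```

View pics/w6.png

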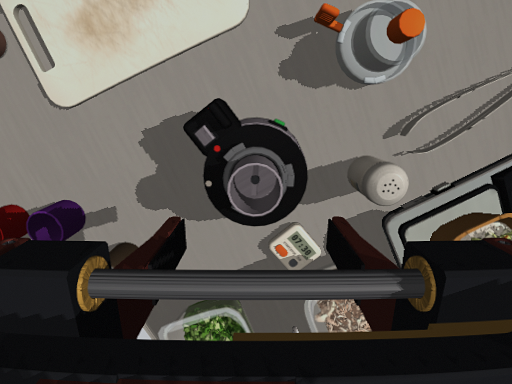

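The cup stands upright in the well: its rim is at z≈140, centred near (255,188) in the picture. The cover is untouched, with its knob at (406,25).

```bash

python3 -m pendant '[{"xyz":[4.5,4.3,0],"spin":0,"jaw":1},{"xyz":[8.5,8,2],"spin":0,"jaw":1},{"xyz":[12.5,12,4],"spin":0,"jaw":1},{"xyz":[16.1,15.4,6],"spin":0,"jaw":1},{"xyz":[16.1,15.4,6],"spin":0,"jaw":1},{"xyz":[16.1,15.4,6],"spin":0,"jaw":1}]'
python3 -c "
from h import *
import pickle
f=grab('wrist'); save(f,'w7.png'); pickle.dump(f,open('w7.pkl','wb'))
P,uv=cloud(f)
q=P[(np.hypot(P[:,0]-512.5,P[:,1]-249)<20)&(abs(P[:,2]-102)<4)]; print('knob',q.mean(0),len(q))
q=P[(np.hypot(P[:,0]-461,P[:,1]-197)<20)&(abs(P[:,2]-48)<4)]; print('tab',q.mean(0),len(q))
print(bot.read_state()['ee_pos']);to(512.8,248.6,94)
"
```

```text
t: 10.07
ee_pos: [513.1, 248.3, 193.2]
eef_rot: [[-0.92, 0.391, 0.009], [0.391, 0.921, -0.007], [-0.011, -0.002, -1.0]]
force: [-0.3, -0.6, -0.5]
opening: 0.998
knob [511.99745748 249.92554582 101.77678106] 765
tab [460.57609145 198.59735338  46.94263744] 183
[513.65563639 247.89093765 193.86508055]
to [0.23, 0.05, 9.98] spin None cur ang 66.9
```

View pics/w7.png

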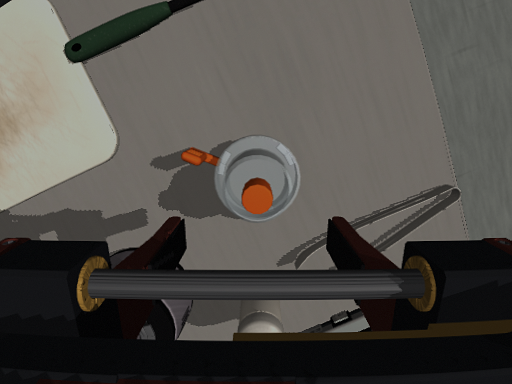

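```bash

python3 -m pendant '[{"xyz":[0.16,0.05,5],"spin":0,"jaw":0.8},{"xyz":[0.16,0.05,9],"spin":0,"jaw":0.6},{"xyz":[0.16,0.05,9.8],"spin":0,"jaw":0.6},{"xyz":[0.16,0.05,9.8],"spin":0,"jaw":0.6},{"xyz":[0.16,0.05,9.8],"spin":0,"jaw":0.1},{"xyz":[0.16,0.05,9.8],"spin":0,"jaw":0.1},{"xyz":[0.16,0.05,9.8],"spin":0,"jaw":0.1},{"xyz":[0.16,0.05,9.8],"spin":0,"jaw":0.1}]' 25
python3 -m pendant '[{"xyz":[0,0,0],"spin":0,"jaw":0.1},{"xyz":[0,0,0],"spin":0,"jaw":0.1}]'
```

```text
t: 11.12
ee_pos: [513.9, 248.6, 97.1]
eef_rot: [[-0.92, 0.392, 0.012], [0.392, 0.92, -0.005], [-0.013, -0.0, -1.0]]
force: [-0.6, -0.9, 5.2]
opening: 0.314
t: 11.38
ee_pos: [513.9, 248.6, 97.1]
eef_rot: [[-0.92, 0.392, 0.012], [0.392, 0.92, -0.006], [-0.013, -0.0, -1.0]]
force: [0.3, 0.5, 2.1]
opening: 0.308
```

```bash

python3 -m pendant '[{"xyz":[0,0,-3],"spin":0,"jaw":0.1},{"xyz":[0,0,-7],"spin":0,"jaw":0.1},{"xyz":[0,0,-11],"spin":0,"jaw":0.1},{"xyz":[0,0,-15],"spin":0,"jaw":0.1},{"xyz":[0,0,-17.5],"spin":0,"jaw":0.1},{"xyz":[0,0,-17.5],"spin":0,"jaw":0.1},{"xyz":[0,0,-17.5],"spin":0,"jaw":0.1}]'
python3 -c "
from h import *
to(600.5,44.6,270,96.5)
"
```

```text
t: 12.25
ee_pos: [511.4, 249.5, 269.7]
eef_rot: [[-0.92, 0.392, 0.009], [0.392, 0.92, -0.007], [-0.011, -0.003, -1.0]]
force: [0.2, 0.3, -3.6]
opening: 0.308
to [-16.22, -15.36, 0.19] spin -0.516 cur ang 66.9
```

```bash

python3 -m pendant '[{"xyz":[-2.5,-2.3,0],"spin":-0.08,"jaw":0.1},{"xyz":[-5,-4.7,0],"spin":-0.16,"jaw":0.1},{"xyz":[-8,-7.5,0],"spin":-0.25,"jaw":0.1},{"xyz":[-11,-10.5,0],"spin":-0.35,"jaw":0.1},{"xyz":[-14,-13.2,0],"spin":-0.44,"jaw":0.1},{"xyz":[-16.2,-15.4,0],"spin":-0.52,"jaw":0.1},{"xyz":[-16.2,-15.4,0],"spin":-0.52,"jaw":0.1},{"xyz":[-16.2,-15.4,0],"spin":-0.52,"jaw":0.1}]'
python3 -c "
from h import *
import pickle
f=grab('wrist'); save(f,'w8.png'); pickle.dump(f,open('w8.pkl','wb'))
f=grab('scene');pickle.dump(f,open('s8.pkl','wb'));b=cv2.cvtColor(f['frame'],cv2.COLOR_RGB2BGR)
cv2.imwrite('pics/s8.png',cv2.resize(b[80:220,190:330],None,fx=4,fy=4,interpolation=cv2.INTER_CUBIC))
to(600.5,44.6,270,96.5)
"
```

```text
t: 13.25
ee_pos: [599.7, 44.7, 270.1]
eef_rot: [[-0.993, -0.117, 0.006], [-0.117, 0.993, -0.006], [-0.005, -0.007, -1.0]]
force: [0.3, -0.3, -3.0]
opening: 0.313
to [-0.07, -0.08, 0.11] spin 0.005 cur ang 96.8
```

View pics/w8.png

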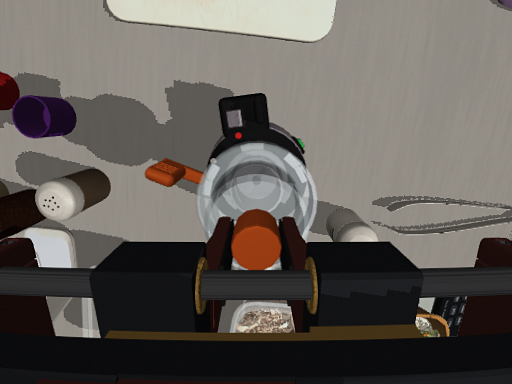

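View pics/s8.png

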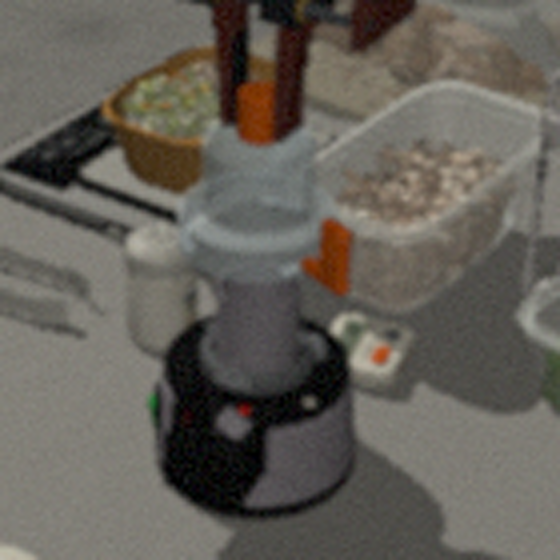

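The cover hangs from the knob at (256,240). Its tab at (165,173) points towards the mark side, over the base and cup. Checking angle and centring.

```bash
python3 - <<'E'
from h import *
import pickle
from scipy.optimize import least_squares
f=pickle.load(open('w8.pkl','rb')); im=f['frame']
P,uv=cloud(f); c=im[uv[:,1],uv[:,0]].astype(int); o=(c[:,0]>140)&(c[:,2]<70)&(c[:,1]<130)
e=np.array([599.7,44.7]); r=np.hypot(P[:,0]-e[0],P[:,1]-e[1])
t=P[o&(r>60)&(r<90)]; print(np.percentile(t[:,2],[2,50,98])); tt=t[t[:,2]>t[:,2].max()-5]
k=P[o&(r<20)&(P[:,2]>268)]; print('tab top',tt.mean(0),len(tt),'knob',k.mean(0),len(k), k[:,2].max())
d=tt.mean(0)-k.mean(0); print('ang',np.degrees(np.arctan2(d[1],d[0]))%360,np.hypot(*d[:2]))
q=P[(r<60)&(r>40)&(P[:,2]>192)&(P[:,2]<204)&~o]; print('skirt top',len(q))
fit=least_squares(lambda p:np.hypot(q[:,0]-p[0],q[:,1]-p[1])-p[2],[600,44,48],loss='soft_l1').x; print(fit)
E
```

```text
[184.55481336 220.61202112 222.28774374]
tab top [577.72700723 -26.38319049 221.05134692] 181 knob [598.18688195  45.11878383 274.9281915 ] 1641 276.69792021297553
ang 254.03183383690583 74.37162634002564
skirt top 2537
[599.20684414  44.90778389  45.09354548]
```

```bash

python3 -m pendant '[{"xyz":[-0.13,-0.03,1],"spin":0,"jaw":0.1},{"xyz":[-0.13,-0.03,3],"spin":0,"jaw":0.1},{"xyz":[-0.13,-0.03,5],"spin":0,"jaw":0.1},{"xyz":[-0.13,-0.03,7],"spin":0,"jaw":0.1},{"xyz":[-0.13,-0.03,7.4],"spin":0,"jaw":0.1},{"xyz":[-0.13,-0.03,7.4],"spin":0,"jaw":0.1}]'
cat > cov.py <<'E'
from h import *
import sys,pickle
from scipy.optimize import least_squares
f=grab('wrist'); save(f,sys.argv[1]+'.png'); pickle.dump(f,open(sys.argv[1]+'.pkl','wb')); im=f['frame']
s=bot.read_state(); e=s['ee_pos']; print('tcp',e.round(1))
P,uv=cloud(f); c=im[uv[:,1],uv[:,0]].astype(int); o=(c[:,0]>140)&(c[:,2]<70)&(c[:,1]<130)
r=np.hypot(P[:,0]-600,P[:,1]-44.7)
t=P[o&(r>60)&(r<90)&(P[:,2]>90)]; tt=t[t[:,2]>np.percentile(t[:,2],98)-4]; rim=np.median(tt[:,2])-48
q=P[(r<60)&(r>36)&(abs(P[:,2]-rim-24)<6)&~o]
fit=least_squares(lambda p:np.hypot(q[:,0]-p[0],q[:,1]-p[1])-45,[600,44],loss='soft_l1').x
d=tt.mean(0)[:2]-fit; print('tab',tt.mean(0).round(1),'rim z',rim.round(1),'skirt c',fit.round(1),'base-ang',(np.degrees(np.arctan2(d[1],d[0]))%360-14.6).round(1),np.hypot(*d).round(1))
E
python3 cov.py w9
python3 -c "
from h import *
f=grab('scene');b=cv2.cvtColor(f['frame'],cv2.COLOR_RGB2BGR)
cv2.imwrite('pics/s9.png',cv2.resize(b[100:220,200:320],None,fx=4.5,fy=4.5,interpolation=cv2.INTER_CUBIC))"
```

```text
t: 14.1
ee_pos: [601.5, 44.8, 197.0]
eef_rot: [[-0.993, -0.118, 0.008], [-0.118, 0.993, -0.006], [-0.007, -0.007, -1.0]]
force: [0.1, 0.6, -2.6]
opening: 0.307
tcp [601.8  44.8 197.8]
tab [579.9 -26.3 148. ] rim z 100.0 skirt c [602.5  45.2] base-ang 237.9 75.0
```

View pics/s9.png

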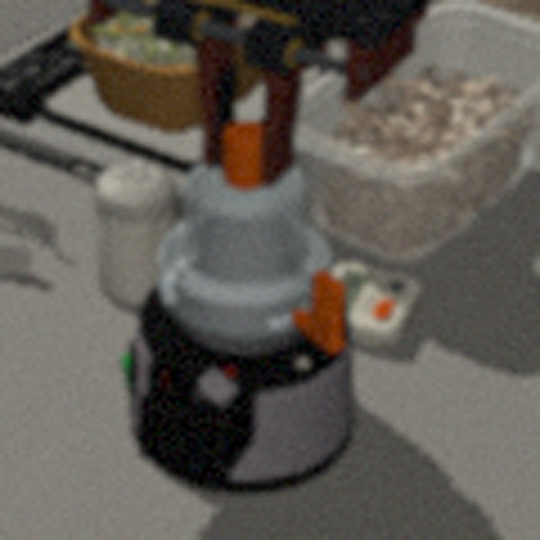

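View pics/w9.png

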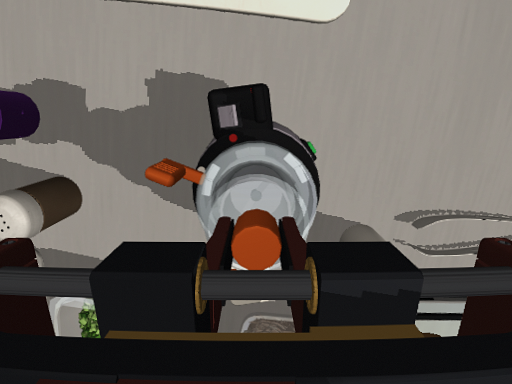

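```bash

python3 -m pendant '[{"xyz":[0,0,0.5],"spin":0,"jaw":0.1},{"xyz":[0,0,1],"spin":0,"jaw":0.1},{"xyz":[0,0,1],"spin":0,"jaw":0.1}]'
```

```text
t: 14.58
ee_pos: [601.8, 44.6, 187.5]
eef_rot: [[-0.993, -0.118, 0.008], [-0.118, 0.993, -0.006], [-0.008, -0.007, -1.0]]
force: [0.1, 0.1, -2.8]
opening: 0.312
```

```bash

python3 -m pendant '[{"xyz":[0,0,0.3],"spin":0,"jaw":0.1},{"xyz":[0,0,0.6],"spin":0,"jaw":0.1},{"xyz":[0,0,0.6],"spin":0,"jaw":0.1}]'
```

```text
t: 14.95
ee_pos: [601.7, 44.6, 181.0]
eef_rot: [[-0.993, -0.118, 0.008], [-0.118, 0.993, -0.006], [-0.007, -0.007, -1.0]]
force: [0.2, -0.7, -3.3]
opening: 0.311
```

```bash

python3 -m pendant '[{"xyz":[0,0,0.2],"spin":0,"jaw":0.1},{"xyz":[0,0,0.3],"spin":0,"jaw":0.1},{"xyz":[0,0,0.3],"spin":0,"jaw":0.1}]'; python3 cov.py w10
```

```text
t: 15.32
ee_pos: [601.7, 44.6, 177.8]
eef_rot: [[-0.993, -0.118, 0.007], [-0.118, 0.993, -0.006], [-0.007, -0.007, -1.0]]
force: [-0.3, -0.2, -3.2]
opening: 0.314
tcp [601.7  44.6 178. ]
tab [580.1 -26.5 128.8] rim z 80.7 skirt c [602.6  45. ] base-ang 238.0 74.9
```

```bash

python3 -m pendant '[{"xyz":[0,0,0.1],"spin":0,"jaw":0.1},{"xyz":[0,0,0.2],"spin":0,"jaw":0.1},{"xyz":[0,0,0.2],"spin":0,"jaw":0.1}]'
```

```text
t: 15.75
ee_pos: [601.9, 44.4, 177.3]
eef_rot: [[-0.993, -0.118, 0.009], [-0.118, 0.993, -0.007], [-0.008, -0.008, -1.0]]
force: [-1.8, -1.6, 2.8]
opening: 0.314
```

```bash

python3 -m pendant '[{"xyz":[0,0,0],"spin":0,"jaw":0.5},{"xyz":[0,0,0],"spin":0,"jaw":0.6},{"xyz":[0,0,0],"spin":0,"jaw":0.6},{"xyz":[0,0,-3],"spin":0,"jaw":0.6},{"xyz":[0,0,-7],"spin":0,"jaw":0.5},{"xyz":[0,0,-9],"spin":0,"jaw":0.4},{"xyz":[0,0,-9],"spin":0,"jaw":0}]'; python3 cov.py w11
python3 -c "
from h import *
f=grab('scene');b=cv2.cvtColor(f['frame'],cv2.COLOR_RGB2BGR)
cv2.imwrite('pics/s11.png',cv2.resize(b[100:220,200:320],None,fx=4.5,fy=4.5,interpolation=cv2.INTER_CUBIC))"
```

```text
t: 16.62
ee_pos: [601.8, 45.1, 269.3]
eef_rot: [[-0.993, -0.118, 0.013], [-0.118, 0.993, -0.006], [-0.012, -0.008, -1.0]]
force: [0.5, 0.2, 0.2]
opening: 0.325
tcp [601.4  45.  267.4]
tab [580.4 -27.3 127.2] rim z 79.2 skirt c [603.   44.9] base-ang 238.0 75.6
```

View pics/s11.png

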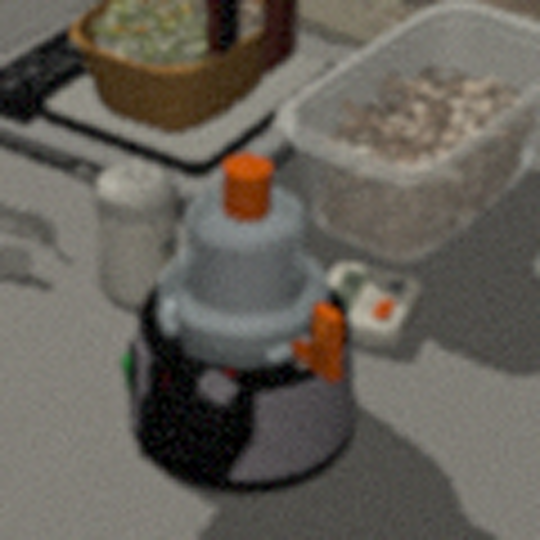

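View pics/w11.png

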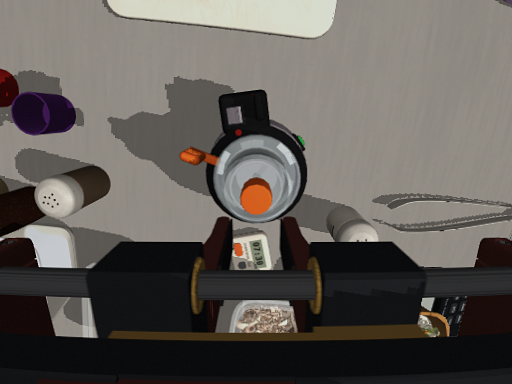

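The cover is seated at tab-top z≈127.5, tab at 238–239° over the mark and the knob released. Now I'll turn the gripper and come round behind the tab with shut fingers.

```bash

python3 -c "
from h import *
to(614,-36,230,-16); print(bot.read_state()['joint_positions'])"
```

```text
to [-0.31, -8.17, 3.67] spin 1.968 cur ang 96.8
[ 0.02203913  0.09825494  1.17972765 -0.0070328   1.85568511 -1.66902737]
```

```bash

python3 -m pendant '[{"xyz":[0,-1,0],"spin":0.18,"jaw":0},{"xyz":[0,-2,0],"spin":0.36,"jaw":0},{"xyz":[-0.1,-3,0],"spin":0.54,"jaw":0},{"xyz":[-0.1,-4,0],"spin":0.72,"jaw":0},{"xyz":[-0.2,-5,0],"spin":0.9,"jaw":0},{"xyz":[-0.2,-6,0],"spin":1.08,"jaw":0},{"xyz":[-0.3,-7,0],"spin":1.26,"jaw":0},{"xyz":[-0.3,-8.2,0],"spin":1.44,"jaw":0}]' 30
python3 -c "
from h import *
to(614,-36,230,-16)"
```

```text
t: 17.73
ee_pos: [613.3, -36.2, 264.3]
eef_rot: [[-0.241, 0.971, 0.005], [0.971, 0.241, -0.006], [-0.007, 0.003, -1.0]]
force: [-0.0, 0.6, 0.5]
opening: 0.004
to [0.03, 0.06, 3.43] spin 0.523 cur ang 13.9
```

```bash

python3 -m pendant '[{"xyz":[0,0.1,2],"spin":0.18,"jaw":0},{"xyz":[0,0.1,3],"spin":0.36,"jaw":0},{"xyz":[0,0.1,3.4],"spin":0.52,"jaw":0},{"xyz":[0,0.1,3.4],"spin":0.52,"jaw":0},{"xyz":[0,0.1,3.4],"spin":0.52,"jaw":0}]'
python3 cov.py w12
python3 -c "
from h import *
to(614,-36,123,-16)"
```

```text
t: 18.35
ee_pos: [614.2, -36.2, 229.5]
eef_rot: [[0.27, 0.963, 0.003], [0.963, -0.27, -0.006], [-0.005, 0.005, -1.0]]
force: [-0.6, 0.7, 1.0]
opening: 0.009
tcp [614.3 -36.1 229.9]
tab [621.5 -12.8 311.7] rim z 263.7 skirt c [594.7  26.6] base-ang 289.7 47.6
to [0.05, -0.1, 10.69] spin 0.005 cur ang -15.7
```

View pics/w12.png

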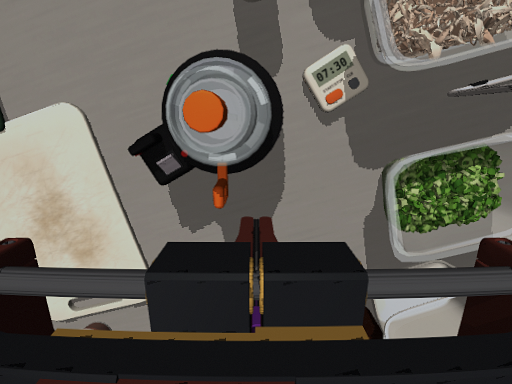

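The tab at (220,190) has the shut fingers (256,230) to its right, the counter-clockwise side. Descending there is clear.

```bash

python3 -m pendant '[{"xyz":[0,0,4],"spin":0,"jaw":0},{"xyz":[0,0,8],"spin":0,"jaw":0},{"xyz":[0,0,10.5],"spin":0,"jaw":0},{"xyz":[0,0,10.5],"spin":0,"jaw":0}]'
python3 -c "
from h import *
f=grab('scene');b=cv2.cvtColor(f['frame'],cv2.COLOR_RGB2BGR)
cv2.imwrite('pics/s13.png',cv2.resize(b[100:220,200:320],None,fx=4.5,fy=4.5,interpolation=cv2.INTER_CUBIC))
print(bot.read_state()['ee_pos'])"
```

```text
t: 18.9
ee_pos: [613.5, -36.7, 122.3]
eef_rot: [[0.269, 0.963, -0.001], [0.963, -0.269, -0.006], [-0.005, 0.001, -1.0]]
force: [-0.6, 0.5, -0.5]
opening: 0.007
[614.45128212 -36.75601351 124.59268129]
```

View pics/s13.png

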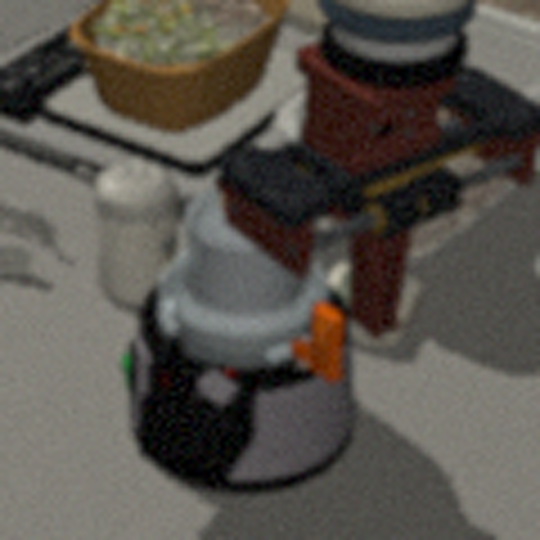

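```bash
cat > path.py <<'E'
from h import *
import sys
C=np.array([600.6,44.7]); s=bot.read_state(); R=s['eef_rot']; e=s['ee_pos']; cur=np.degrees(np.arctan2(R[1,1],R[0,1]))
off=float(sys.argv[1])
print('tcp',e.round(1),'ang',cur.round(1),'rad,tan:',np.hypot(*(e[:2]-C)).round(1),(np.degrees(np.arctan2(*(e[:2]-C)[::-1]))%360).round(1))
for th in map(float,sys.argv[2:]):
    t=np.radians(th); p=C+74*np.array([np.cos(t),np.sin(t)])+off*np.array([-np.sin(t),np.cos(t)])
    d=R.T@np.array([p[0]-e[0],p[1]-e[1],123-e[2]])/10
    print(th,d.round(2).tolist(),'spin',round(float(np.radians(cur-(th-270))),2))
E
python3 path.py 18.5 254 248 242 236 230 224 218 212
```

```text
tcp [614.5 -36.8 124.6] ang -15.6 rad,tan: 82.6 279.7
254.0 [0.06, -1.73, 0.15] spin 0.01
248.0 [-0.09, -2.51, 0.15] spin 0.11
242.0 [-0.15, -3.31, 0.15] spin 0.22
236.0 [-0.14, -4.11, 0.14] spin 0.32
230.0 [-0.03, -4.9, 0.14] spin 0.43
224.0 [0.15, -5.67, 0.13] spin 0.53
218.0 [0.41, -6.43, 0.13] spin 0.63
212.0 [0.76, -7.15, 0.13] spin 0.74
```

```bash

python3 -m pendant '[{"xyz":[0,-1.3,0],"spin":0,"jaw":0},{"xyz":[0,-1.75,0],"spin":0.01,"jaw":0},{"xyz":[-0.1,-2.5,0],"spin":0.11,"jaw":0},{"xyz":[-0.15,-3.3,0],"spin":0.22,"jaw":0},{"xyz":[-0.15,-3.3,0],"spin":0.22,"jaw":0}]'
cat > tab.py <<'E'
from h import *
import sys
from scipy.optimize import least_squares
# tab top from scene/top cameras by range and colour
C=np.array([600.6,44.7])
for n in ('top','scene'):
    f=grab(n); im=f['frame']; P,uv=cloud(f); c=im[uv[:,1],uv[:,0]].astype(int); o=(c[:,0]>90)&(c[:,2]*2.5<c[:,0])&(c[:,1]*1.7<c[:,0])
    r=np.hypot(P[:,0]-C[0],P[:,1]-C[1]); t=P[o&(r>55)&(r<95)&(P[:,2]>75)&(P[:,2]<140)]; k=P[o&(r<25)&(P[:,2]>145)]
    if len(t):
        m=t.mean(0); d=m[:2]-C; print(n,'tab',len(t),m.round(1),'base ang',((np.degrees(np.arctan2(d[1],d[0]))-14.6)%360).round(1),np.hypot(*d).round(1), 'knob',k.mean(0).round(1) if len(k) else None)
    else: print(n,'no tab')
    if n=='scene' or len(sys.argv)>2:
        b=cv2.cvtColor(im,cv2.COLOR_RGB2BGR); b=b[100:220,200:320] if n=='scene' else b[110:230,180:300]
        cv2.imwrite('pics/%s_%s.png'%(n,sys.argv[1]),cv2.resize(b,None,fx=4.5,fy=4.5,interpolation=cv2.INTER_CUBIC))
E
python3 tab.py a1
python3 path.py 18.5 242 236 230 224 218 212 206 200
```

```text
t: 19.58
ee_pos: [582.2, -29.2, 125.8]
eef_rot: [[0.472, 0.881, 0.005], [0.881, -0.472, -0.006], [-0.003, 0.007, -1.0]]
force: [0.4, -0.4, 0.0]
opening: 0.004
top no tab
scene tab 99 [564.6 -23.9 109.8] base ang 227.7 77.5 knob [592.8  30.8 160.1]
tcp [582.5 -29.3 125.3] ang -28.1 rad,tan: 76.2 256.2
242.0 [-0.02, -0.02, 0.23] spin -0.0
236.0 [-0.17, -0.81, 0.22] spin 0.1
230.0 [-0.24, -1.6, 0.22] spin 0.21
224.0 [-0.23, -2.4, 0.21] spin 0.31
218.0 [-0.14, -3.19, 0.21] spin 0.42
212.0 [0.04, -3.97, 0.2] spin 0.52
206.0 [0.3, -4.73, 0.19] spin 0.63
200.0 [0.63, -5.45, 0.19] spin 0.73
```

View pics/scene_a1.png

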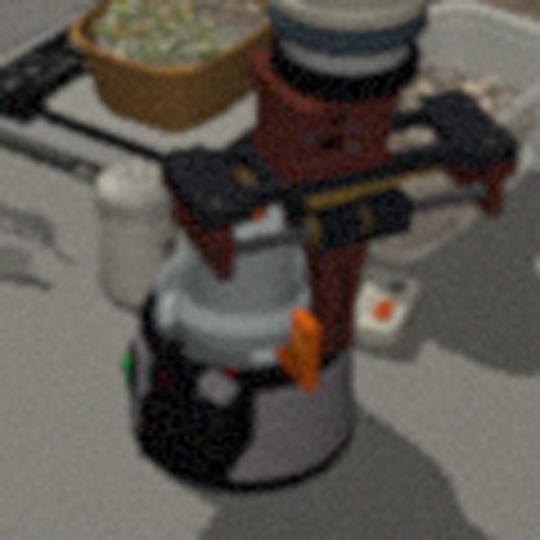

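```bash

python3 -m pendant '[{"xyz":[-0.1,-0.8,0.1],"spin":0.1,"jaw":0},{"xyz":[-0.2,-1.6,0.2],"spin":0.21,"jaw":0},{"xyz":[-0.2,-2.4,0.2],"spin":0.31,"jaw":0},{"xyz":[-0.15,-3.2,0.2],"spin":0.42,"jaw":0},{"xyz":[-0.15,-3.2,0.2],"spin":0.42,"jaw":0}]'
python3 tab.py a2
python3 path.py 18.5 218 212 206 200 196 193
```

```text
t: 20.3
ee_pos: [553.6, -15.4, 123.3]
eef_rot: [[0.788, 0.615, 0.005], [0.615, -0.788, -0.006], [-0.0, 0.008, -1.0]]
force: [0.7, 0.2, -0.1]
opening: 0.005
top no tab
scene tab 72 [538.4  -6.8 109. ] base ang 205.1 80.7 knob [587.7  46.7 158.1]
tcp [553.8 -15.6 123.2] ang -52.0 rad,tan: 76.3 232.2
218.0 [0.0, -0.02, 0.02] spin -0.0
212.0 [-0.15, -0.8, 0.01] spin 0.1
206.0 [-0.22, -1.6, 0.01] spin 0.21
200.0 [-0.21, -2.4, -0.0] spin 0.31
196.0 [-0.15, -2.93, -0.0] spin 0.38
193.0 [-0.09, -3.32, -0.01] spin 0.44
```

View pics/scene_a2.png

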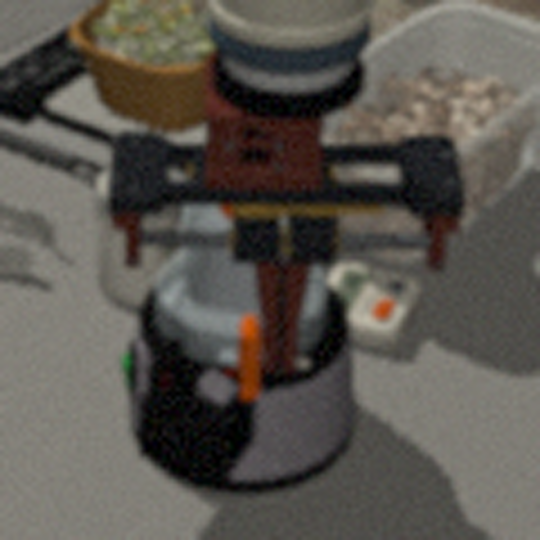

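```bash

python3 -m pendant '[{"xyz":[-0.1,-0.4,0],"spin":0.05,"jaw":0},{"xyz":[-0.15,-0.8,0],"spin":0.1,"jaw":0},{"xyz":[-0.2,-1.2,0],"spin":0.15,"jaw":0},{"xyz":[-0.2,-1.6,0],"spin":0.21,"jaw":0}]'
python3 path.py 18.5 206 200 196 193
```

```text
t: 20.9
ee_pos: [543.1, -5.1, 123.6]
eef_rot: [[0.899, 0.438, 0.006], [0.438, -0.899, -0.008], [0.002, 0.01, -1.0]]
force: [1.5, -2.4, 1.9]
opening: 0.008
tcp [543.1  -5.1 123.6] ang -64.0 rad,tan: 76.1 220.9
206.0 [-0.04, -0.11, 0.06] spin -0.0
200.0 [-0.2, -0.89, 0.05] spin 0.1
196.0 [-0.25, -1.42, 0.05] spin 0.17
193.0 [-0.27, -1.82, 0.04] spin 0.23
```

```bash

python3 -m pendant '[{"xyz":[-0.1,-0.3,0],"spin":0.04,"jaw":0},{"xyz":[-0.15,-0.6,0],"spin":0.07,"jaw":0},{"xyz":[-0.2,-0.9,0],"spin":0.1,"jaw":0},{"xyz":[-0.2,-0.9,0],"spin":0.1,"jaw":0}]'
python3 tab.py a3
python3 path.py 18.5 200 196 193 190
```

```text
t: 21.4
ee_pos: [537.3, 2.2, 123.5]
eef_rot: [[0.938, 0.347, 0.006], [0.347, -0.938, -0.007], [0.003, 0.009, -1.0]]
force: [0.4, -0.8, 0.3]
opening: 0.005
top no tab
scene tab 54 [524.7  13.4 109.6] base ang 187.8 82.1 knob None
tcp [537.3   2.2 123.4] ang -69.7 rad,tan: 76.3 213.9
200.0 [0.0, 0.02, 0.04] spin 0.01
196.0 [-0.11, -0.5, 0.03] spin 0.08
193.0 [-0.16, -0.9, 0.03] spin 0.13
190.0 [-0.2, -1.3, 0.02] spin 0.18
```

View pics/scene_a3.png

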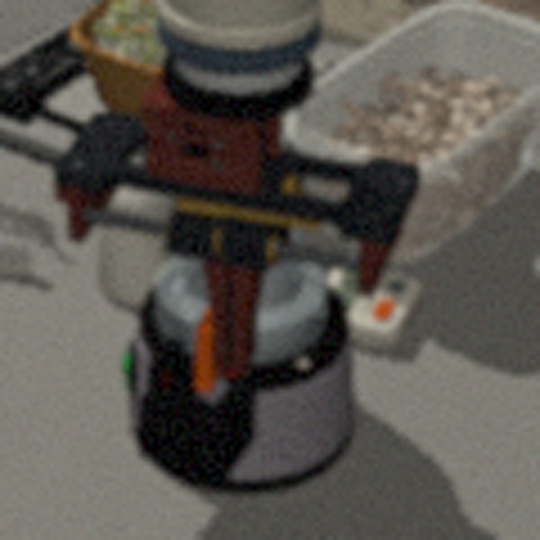

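```bash

python3 -m pendant '[{"xyz":[-0.05,-0.25,0],"spin":0.04,"jaw":0},{"xyz":[-0.1,-0.5,0],"spin":0.08,"jaw":0},{"xyz":[-0.1,-0.5,0],"spin":0.08,"jaw":0}]'
python3 path.py 18.5 196 193 190 187
```

```text
t: 21.88
ee_pos: [534.7, 6.5, 123.3]
eef_rot: [[0.962, 0.272, 0.005], [0.272, -0.962, -0.008], [0.003, 0.009, -1.0]]
force: [1.4, -0.2, -0.3]
opening: 0.003
tcp [534.7   6.5 123.3] ang -74.2 rad,tan: 76.2 210.1
196.0 [-0.01, -0.01, 0.03] spin -0.0
193.0 [-0.1, -0.4, 0.02] spin 0.05
190.0 [-0.16, -0.79, 0.02] spin 0.1
187.0 [-0.21, -1.19, 0.02] spin 0.15
```

```bash

python3 -m pendant '[{"xyz":[-0.05,-0.2,0],"spin":0.03,"jaw":0},{"xyz":[-0.1,-0.4,0],"spin":0.05,"jaw":0},{"xyz":[-0.1,-0.4,0],"spin":0.05,"jaw":0}]'
python3 tab.py a4 t
python3 path.py 18.5 193 190 187
```

```text
t: 22.25
ee_pos: [532.4, 10.5, 123.1]
eef_rot: [[0.975, 0.224, 0.005], [0.224, -0.975, -0.007], [0.003, 0.008, -1.0]]
force: [-0.3, -0.1, 0.5]
opening: 0.008
top no tab
scene tab 50 [520.6  22.3 108.3] base ang 181.0 83.1 knob None
tcp [532.4  10.3 123.1] ang -77.1 rad,tan: 76.3 206.7
193.0 [0.02, 0.04, 0.01] spin -0.0
190.0 [-0.07, -0.35, 0.0] spin 0.05
187.0 [-0.14, -0.75, 0.0] spin 0.1
```

View pics/scene_a4.png

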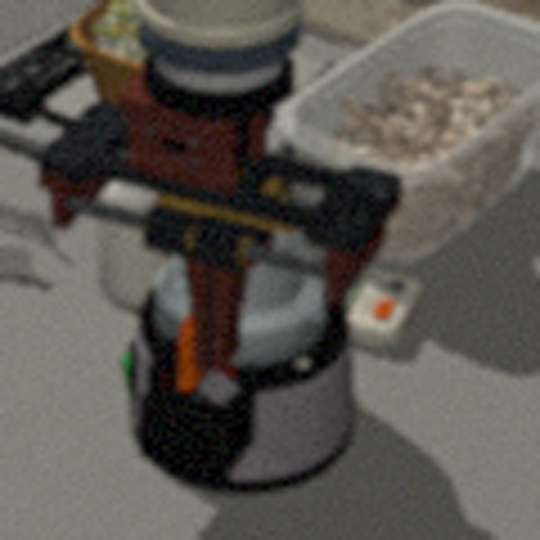

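```bash

python3 -m pendant '[{"xyz":[-0.05,-0.2,0],"spin":0.03,"jaw":0},{"xyz":[-0.07,-0.35,0],"spin":0.05,"jaw":0},{"xyz":[-0.07,-0.35,0],"spin":0.05,"jaw":0}]'
```

```text
t: 22.72
ee_pos: [531.0, 13.6, 123.0]
eef_rot: [[0.985, 0.175, 0.005], [0.175, -0.985, -0.008], [0.004, 0.008, -1.0]]
force: [0.9, -1.1, 0.4]
opening: 0.004
```

```bash

python3 tab.py a5 t
python3 path.py 18.5 190 188 186
```

```text
top no tab
scene tab 45 [520.1  25.3 108.3] base ang 179.0 82.8 knob None
tcp [531.   13.6 123. ] ang -79.9 rad,tan: 76.3 204.1
190.0 [-0.0, -0.0, 0.0] spin 0.0
188.0 [-0.06, -0.26, 0.0] spin 0.04
186.0 [-0.11, -0.52, -0.0] spin 0.07
```

View pics/scene_a5.png

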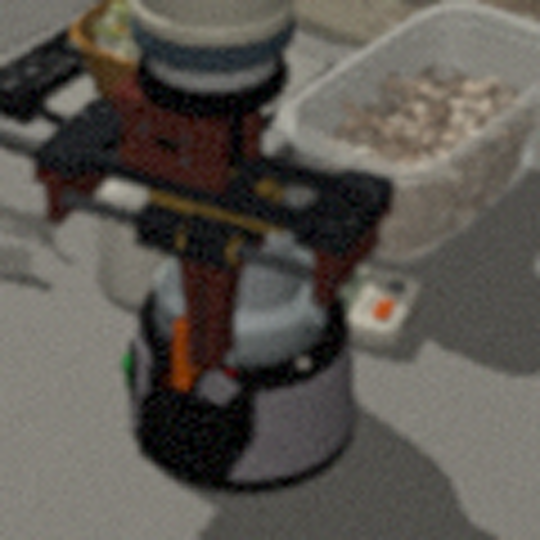

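Continue gently until the stop is felt.

```bash

python3 -m pendant '[{"xyz":[-0.03,-0.15,0],"spin":0.02,"jaw":0},{"xyz":[-0.06,-0.25,0],"spin":0.04,"jaw":0},{"xyz":[-0.06,-0.25,0],"spin":0.04,"jaw":0}]'
```

```text
t: 23.2
ee_pos: [530.4, 13.7, 123.2]
eef_rot: [[0.991, 0.133, 0.006], [0.133, -0.991, -0.012], [0.005, 0.013, -1.0]]
force: [2.3, -9.7, -1.4]
opening: 0.006
```

The stop is reached: the force rose to about 10 N with no further motion. Backing off and lifting clear to check.

```bash

python3 -m pendant '[{"xyz":[-0.2,1,0],"spin":0,"jaw":0},{"xyz":[-0.5,2.5,0],"spin":0,"jaw":0},{"xyz":[-0.5,2.5,-4],"spin":0,"jaw":0},{"xyz":[-0.5,2.5,-9],"spin":0,"jaw":0},{"xyz":[-3,6,-13],"spin":0,"jaw":0},{"xyz":[-6,12,-15],"spin":0,"jaw":0},{"xyz":[-10,16,-15],"spin":0,"jaw":0},{"xyz":[-10,16,-15],"spin":0,"jaw":0}]'
python3 tab.py a6 t
python3 -c "
import cv2,numpy as np
cv2.imwrite('pics/a6.png',cv2.resize(np.hstack([cv2.imread('pics/top_a6.png'),cv2.imread('pics/scene_a6.png')]),(800,400)))
from h import *
f=grab('wrist'); save(f,'w14.png')"
```

```text
t: 24.2
ee_pos: [449.8, -159.8, 275.6]
eef_rot: [[0.992, 0.127, 0.007], [0.127, -0.992, -0.013], [0.006, 0.014, -1.0]]
force: [0.0, -0.5, -0.9]
opening: 0.001
top tab 23 [530.7  29.8 122.3] base ang 177.4 71.4 knob [599.1  46.3 181.8]
scene tab 78 [523.7  24.7 111.1] base ang 180.0 79.5 knob [594.7  41.8 173.8]
```

View pics/a6.png

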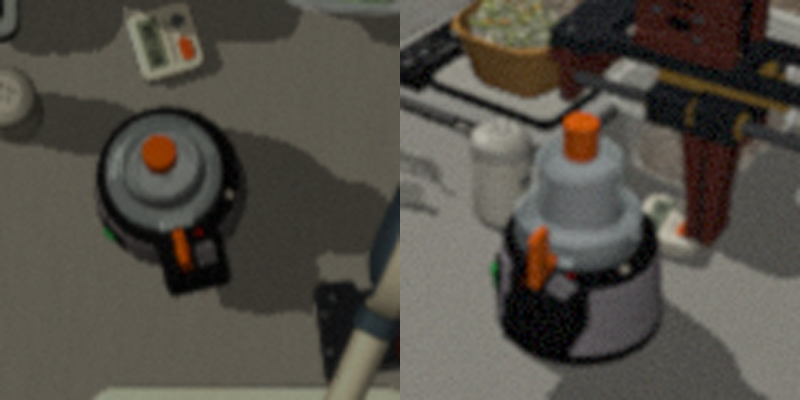

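View pics/w14.png

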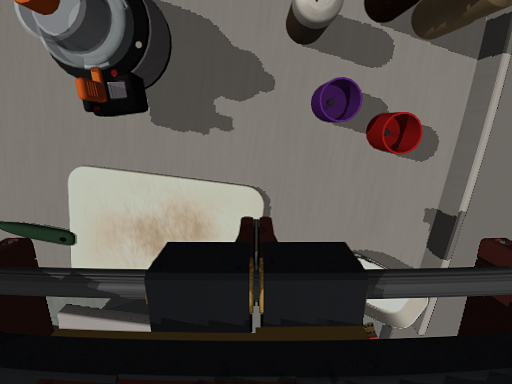

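In the top view the tab (180,250) lies hard by the stop, with the raised steel catch (205,250) beside it on the side it came from. It measures 177–180°, knob top at z≈182. The shakers and look-alike cups stand undisturbed, and the arm is clear.

```bash
python3 -c "
from h import *
print(order.sign_off(), bot.read_state()['t'])"
```

```text
the job is handed in; nothing more can be done
the job is handed in; nothing more can be done
```

The grinder is ready to run, and I handed the job in after about 24 s of robot time, against the 67 s limit. The cup stands in the well. The cover went on with its tab at about 238–239° (the mark is at 240°). With the knob released, I pushed the tab clockwise with closed fingers until it passed the catch and met the stop, at about 10 N with no further travel.

**Last checks:**
- **Tab:** it stayed put after I backed off, measuring 177.4° (top camera) and 180.0° (scene camera). About 178° is expected against the stop.
- **Catch:** it looks raised beside the tab in the pictures. I felt no sharp snap; the highest force I read while passing it was about 3 N, at the low end of the 3–10 N you gave.
- **Cover:** the knob's top measured z ≈ 182, which matches a cover seated on the deck.
- **Cup:** before the cover went on, its rim measured z ≈ 140, which matches it standing on the well's floor.
- **Surroundings:** both shakers and the red and purple cups look undisturbed in the pictures; I did not re-measure them. The arm was clear of everything.

Nothing failed. Two measurements disagreed:
- **Base yaw:** the nose gave about 18.7° and the mark about 14.6°. I used the mark, and the lugs roughly agreed with it.
- **Cover centre:** one circle fit was about 2 mm off, so I relied on the tab and knob instead.

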